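# Zero the carving tool's air valve, then set its opening

### The job

Set the air for the carving handpiece: first turn the red needle-valve handle clockwise, gently and with a light grip (at most about 40 N), until the valve is fully shut against its stop, then open it anticlockwise, regrasping as needed, until the black pointer's tip is on the green mark. The worn handle has play on its stem, so go by the pointer. Let go, and leave the gourds and the jar standing where they are.

Things in the scene. Friction and masses are not known exactly. Their poses are not given: they have to be found in the camera images.
- airset: Fixed air set on a dark base 130 x 270 mm (x -65 to 65, y -70 to 200 mm); origin on the table under the valve's axis, z up. Over the origin: metal block, white dial 116 mm across (top at z = 60 mm), valve handle. The red tick on the dial, along +x, is where the pointer stands when shut. A grey filter, 50 x 50 mm in plan, 120 mm high, stands at y = 135 mm.
- grip (a point): Middle of the valve's red bar handle, on the vertical turning axis, 91 mm above the table. The bar is 60 mm long (this point's x), 14 mm wide (its y), 30 mm high (76 to 106 mm above the table). Below it, 16 mm down to the dial, are only the stem 22 mm across and the thin pointer. Worn: it turns freely up to 0.3 rad either way from the pointer's line before it drives the stem.
- valve (a joint): The stem's (and pointer's) opening in rad: 0 is fully shut, against a hard stop; grows anticlockwise seen from above, to 5.8 at the open stop. Turning takes about 0.12 N m and the stem stays where it is left.
- pointer (a point): Tip of the black pointer under the red bar, 48 mm from the axis, 63 mm above the table; it turns with the stem and points along the airset's x when shut.
- mark (a point): Middle of the green mark (10 mm wide) clipped on the dial's rim, 48 mm from the axis, 63 mm above the table: where the pointer's tip must finally be. It stands at an opening of between 4.0 and 5.2 rad and does not move.
- gourd_gold: Loose golden bottle gourd with a red band, upright, 80 mm across, 125 mm high with its stem; origin at the middle of its foot.
- gourd_russet: Loose red-brown bottle gourd with a brass band, upright, 72 mm across, 112 mm high with its stem; origin at the middle of its foot.
- lacquer: Loose amber lacquer jar with a black cap, upright, 52 mm across, 70 mm high; origin at the middle of its foot.
There are look-alikes about, which are no part of the job. Of the things that look like the gourd_gold, the middle-sized one is meant.

How it is judged:
On the way:
1. the valve is turned fully shut (value of joint valve below 0.06 rad), for 0.2 s.
At the end, for the whole second after the job is handed in: The pointer's tip is within 5 mm (6 degrees) of the middle of the green mark and at rest; the gourds and the jar stand upright within 20 mm of where they were (horizontal distance between pointer and mark below 0.005 m and velocity of joint valve between -0.05 and 0.05 rad/s and distance of each of gourd_gold, gourd_russet, lacquer from where it was at the start of the episode below 0.02 m and angle between each of gourd_gold, gourd_russet, lacquer's own z axis and vertical below 0.2 rad); the robot touches nothing.
It fails at once if the valve handle is squeezed or forced with more than 115 N (the forces of both fingers added) (contact force between the fingers and valve above 115 N).
It fails at once if a gourd or the jar is moved 20 mm or more, or tipped (not (distance of each of gourd_gold, gourd_russet, lacquer from where it was at the start of the episode below 0.02 m and angle between each of gourd_gold, gourd_russet, lacquer's own z axis and vertical below 0.2 rad)).
It also fails if it takes over 72 s, if anything falls off the work surface, if the arm or the gripper's body presses on something with over 40 N, if the wrist force passes 120 N, or if a joint passes its speed limit or range.

### The arm

A 7-joint arm with a two-finger parallel gripper is mounted at the origin on the work surface. World frame = base frame: x ahead of the robot, y to its left, z up, the work surface at z = 0. Lengths are in m, angles in rad, forces in N, time in s.
With the tool pointing down it reaches from about 0.4 to 0.85 m from the base axis. Payload 10.4 kg.
Tool frame: the origin (TCP) lies on the centre line of the jaws, within the pads' length; the fingertips stand 11 mm ahead of it and the grasp point (between the pads) lies 8 mm behind it (manip.finger_overhang is the distance from the TCP to the fingertips, in m); z points along the fingers, y is the line along which they close (so a half turn about z gives the same grasp; the last joint's range is limited). The gripper opens to 85 mm and grips with 20 to 120 N. Pads are 22 mm wide; open, the fingers measure 114 mm over their backs; the gripper's body (76 mm by 85 mm) begins 54 mm behind the grasp point. The pads swing forward as they close: fully open they stand 13 mm farther back than shut.
Start: joints at [-1.153, 0.332, -0.065, 1.46, 0.022, 1.35, -0.088], TCP at [0.267, 0.565, 0.242] pointing down, gripper open.
Joint ranges: [-2.6, 2.6], [-0.5, 2.12], [-1.47, 1.34], [0.16, 2.42], [-1.27, 4.41], [0.06, 2.06], [-2.6, 2.6]. Speed limits (rad/s): [2.22, 2.22, 2.79, 2.79, 3.14, 3.14, 3.14].

### API

Orientations are given as a unit quaternion [x, y, z, w].
In Python, from workcell import manip, imaging, workorder gives the robot as it stands.
- The arm moves only by the tool jog_arm, never from a script. Its argument "deltas" is a list of rows, each an object with "gripper": the opening, from 0 (shut) to 1 (fully open); "offset": the shift along the tool's x, y, z in m, a list of three; "rotation": the turn, a rotation vector about the tool's x, y, z in degrees, a list of three. In form: [{"gripper": gripper, "offset": [tx, ty, tz], "rotation": [ax, ay, az]}, ...]. A call has 1 to 20 rows; each row shifts and turns the commanded pose from where the row before left it, along the tool's axes as they then stand; what a row does not reach is not made up. A row lasts 1/10 s, in which the tool goes at most 50 mm and 8.59 degrees, less where a joint would pass 70% of its speed; a pose out of reach is approached as far as the arm can. A call with a gripper value outside its range is refused whole. The fingers move at their own pace and stop on an object; "newtons" is the grip in N (left out, the last holds). Time passes only in rows, so rows that do not move let the fingers close. It gives the time, the measured TCP pose, the force, the opening and the grip force at its end, in the units of the state.
- manip.get_obs(): the state, without advancing time (a new reading comes with each control period).
- imaging.camera(name): name is "side" or "top"; returns the picture (384x512x3 uint8, blue, green, red); there is no depth.
- imaging.camera_model(name): a dict with "camera_matrix" (3x3 intrinsics, pixels), "world_to_cam" (4x4, takes a point from world to camera coordinates). Camera axes: x right, y up, looking along -z (the intrinsics and any distortion apply to the point x, -y, -z); pixel columns grow to the right and rows downward; lengths in m; the calibration is good to about 2 mm. A picture is of the moment at which its call begins. camera_model takes no time and is no camera call.
- workorder.hand_in(): hands the job in; it is judged then, once.
The state is a dict: "clock": time; "joint_pos": joint angles; "joint_velocities": joint speeds; "tau": joint torques, N m; "position": TCP position; "ee_rot": TCP orientation; "ft_force": force on the tool from outside, world axes, zero at the start; "torque": the same for the moment, N m; "grip_width": opening from 0.0 (shut) to 1.0 (fully open); "grasp_force": force on a finger pad.
Only numpy, scipy, OpenCV 4.12 (cv2) and the standard library are available. Lean on these libraries where they do the work, as an engineer would, in place of code of your own. Each camera call takes 0.05 s, during which the arm holds its last target. There are 200 camera calls.

## Working session

There is one attempt and no reset: what is moved stays moved. The work goes in short steps, Python scripts to look and compute and a tool call to move; the robot and the scene stay as the last step left them, time stands still between calls to the robot, and variables do not carry over. Pictures are saved under pics/ and viewed, at most 10 in all, crops included, and the job is handed in when it is done.

Besides the shell and the picture viewer there is one more tool, called after ">>>" by a JSON object that holds its "api" and its "payload", one argument or row to a line. jog_arm: Moves the arm, as the interface text tells. Its arguments: {"type":"object","properties":{"deltas":{"type":"array","items":{"type":"object","properties":{"gripper":{"type":"number"},"offset":{"type":"array","items":{"type":"number"}},"rotation":{"type":"array","items":{"type":"number"}}}}},"newtons":{"type":"number"}},"required":["deltas"]}

```bash
mkdir -p pics; python3 - <<'E'
from workcell import manip, imaging
import cv2
for n in ("top","side"):
    cv2.imwrite(f"pics/{n}0.png",imaging.camera(n)); m=imaging.camera_model(n); print(n,m)
o=manip.get_obs(); print(o["clock"],o["position"],o["ee_rot"],o["grip_width"])
E
```

```text
top {'camera_matrix': array([[495.04287349,   0.        , 254.47937053],
       [  0.        , 495.04287349, 185.88651899],
       [  0.        ,   0.        ,   1.        ]]), 'world_to_cam': array([[ 0.02090099, -0.99963045,  0.01738126,  0.01159381],
       [ 0.99884467,  0.0216307 ,  0.04291199, -0.63001429],
       [-0.04327211,  0.01646428,  0.99892765, -1.26993691],
       [ 0.        ,  0.        ,  0.        ,  1.        ]])}
side {'camera_matrix': array([[476.30632828,   0.        , 254.00743184],
       [  0.        , 476.30632828, 190.19414082],
       [  0.        ,   0.        ,   1.        ]]), 'world_to_cam': array([[ 0.84976792, -0.52706766, -0.00970355, -0.51910217],
       [ 0.33122039,  0.51951092,  0.78765568, -0.32504092],
       [-0.41010673, -0.67253854,  0.61603927, -0.89576443],
       [ 0.        ,  0.        ,  0.        ,  1.        ]])}
0.1 [0.26649936 0.56495961 0.24157408] [ 2.18602722e-01  9.75813720e-01 -6.47635027e-04 -1.21873271e-04] 0.997549811913512
```

View pics/top0.png

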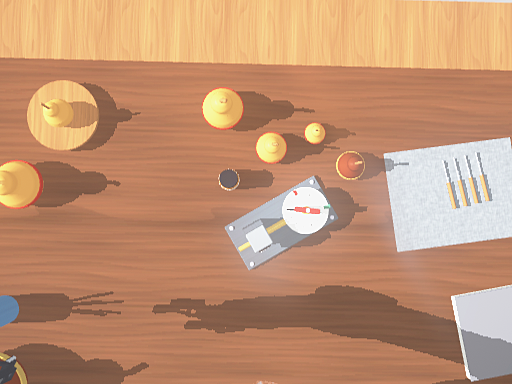

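View pics/side0.png

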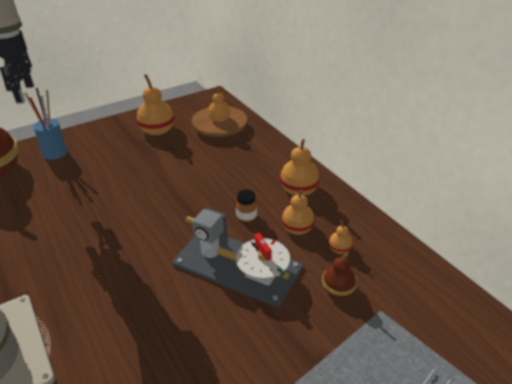

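```bash
python3 - <<'E'
import cv2
a=cv2.imread("pics/top0.png")[150:280,200:380]
cv2.imwrite("pics/c0.png",cv2.resize(a,None,fx=4.4,fy=4.4,interpolation=cv2.INTER_CUBIC))
E
cat > h.py <<'E'
from workcell import manip, imaging
import numpy as np, cv2
def ray(n,u,v,z):
    m=imaging.camera_model(n);K=m["camera_matrix"];W=m["world_to_cam"]
    d=np.linalg.inv(K)@[u,v,1]; d=np.array([d[0],-d[1],-d[2]])
    R=W[:3,:3];c=-R.T@W[:3,3];d=R.T@d
    return c+d*(z-c[2])/d[2]
def pix(n,p):
    m=imaging.camera_model(n);q=m["world_to_cam"]@np.append(p,1);q=m["camera_matrix"]@[q[0],-q[1],-q[2]];return q[:2]/q[2]
E
```

```text
(no output)
```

View pics/c0.png

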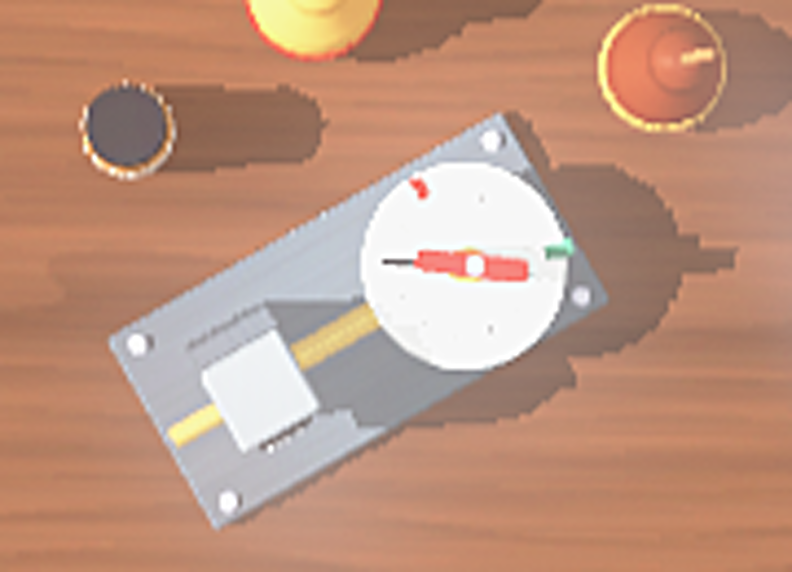

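The crop shows (crop/4.4 + (200,150)) the dial centre at (465,266), the red tick at (419,188), the pointer tip at (384,261), the green mark at (558,248), and the bar running from (415,261) to (528,270).

```bash
python3 - <<'E'
from h import *
f=lambda x,y,z: ray("top",200+(x+.5)/4.4-.5,150+(y+.5)/4.4-.5,z)
c=f(465,266,.06)[:2]; b1=f(415,261,.106);b2=f(528,270,.106)
t=f(419,188,.06);p=f(384,261,.063);g=f(558,248,.063);fl=f(260,390,.12)
h=(b1+b2)[:2]/2
ang=lambda v:np.arctan2(v[1],v[0])
print("dial",c,"bar mid",h,"len",np.linalg.norm(b1-b2))
fd=fl[:2]-c
print("filter",fl, np.linalg.norm(fd),"yaw from filter",ang(fd)-np.pi/2,"yaw from tick",ang(t[:2]-c))
print("pointer",ang(p[:2]-c),"r",np.linalg.norm(p[:2]-c),"green",ang(g[:2]-c),np.linalg.norm(g[:2]-c),"bar",ang((b1-b2)[:2]))
for n,u,v,z in (("lac",128,124,.07),("russ",662,67,.05)): print(n,f(u,v,z))
print("gold",ray("top",271,148,.05),"small",ray("top",315,132,.03))
o=manip.get_obs();from scipy.spatial.transform import Rotation as R
print(R.from_quat(o["ee_rot"]).as_matrix().round(3))
E
```

```text
dial [ 0.56992031 -0.1024003 ] bar mid [ 0.57042189 -0.10043509] len 0.062050666318773345
filter [0.50121917 0.01416188 0.12      ] 0.13530183905005355 yaw from filter 0.532585070101923 yaw from tick 0.5518088163396818
pointer 1.5302223460708755 r 0.04636344224824457 green -1.3579431058704028 0.053485859475854915 bar 1.5123467582524648
lac [0.64585123 0.09020018 0.07      ]
russ [ 0.68659694 -0.2152577   0.05      ]
gold [ 0.72479861 -0.01416147  0.05      ] small [ 0.771216   -0.12774008  0.03      ]
[[-0.904  0.427 -0.001]
 [ 0.427  0.904 -0.001]
 [-0.    -0.001 -1.   ]]
```

>>> {"api": "jog_arm", "payload": {
  "deltas": [
    {"gripper": 1, "offset": [-0.028, -0.0236, 0], "rotation": [0, 0, 0]},
    {"gripper": 1, "offset": [-0.028, -0.0236, 0], "rotation": [0, 0, 0]},
    {"gripper": 1, "offset": [-0.028, -0.0236, 0], "rotation": [0, 0, 0]},
    {"gripper": 1, "offset": [-0.028, -0.0236, 0], "rotation": [0, 0, 0]},
    {"gripper": 1, "offset": [-0.028, -0.0236, 0], "rotation": [0, 0, 0]},
    {"gripper": 1, "offset": [-0.028, -0.0236, 0], "rotation": [0, 0, 0]},
    {"gripper": 1, "offset": [-0.028, -0.0236, 0], "rotation": [0, 0, 0]},
    {"gripper": 1, "offset": [-0.028, -0.0236, 0], "rotation": [0, 0, 0]},
    {"gripper": 1, "offset": [-0.028, -0.0236, 0], "rotation": [0, 0, 0]},
    {"gripper": 1, "offset": [-0.028, -0.0236, 0], "rotation": [0, 0, 0]},
    {"gripper": 1, "offset": [-0.028, -0.0236, 0], "rotation": [0, 0, 0]},
    {"gripper": 1, "offset": [-0.028, -0.0236, 0], "rotation": [0, 0, 0]},
    {"gripper": 1, "offset": [-0.028, -0.0236, 0], "rotation": [0, 0, 0]},
    {"gripper": 1, "offset": [-0.028, -0.0236, 0], "rotation": [0, 0, 0]},
    {"gripper": 1, "offset": [-0.028, -0.0236, 0], "rotation": [0, 0, 0]},
    {"gripper": 1, "offset": [-0.028, -0.0236, 0], "rotation": [0, 0, 0]},
    {"gripper": 1, "offset": [-0.028, -0.0236, 0], "rotation": [0, 0, 0]},
    {"gripper": 1, "offset": [-0.028, -0.0236, 0], "rotation": [0, 0, 0]},
    {"gripper": 1, "offset": [-0.028, -0.0236, 0], "rotation": [0, 0, 0]},
    {"gripper": 1, "offset": [-0.028, -0.0236, 0], "rotation": [0, 0, 0]}
  ],
  "newtons": 25
}}

```text
clock: 2.1
position: [0.572, -0.1018, 0.242]
ee_rot: [0.218, 0.976, 0.0, -0.0]
ft_force: [0.1, -0.3, 0.9]
grip_width: 0.996
grasp_force: 0.0
```

>>> {"api": "jog_arm", "payload": {
  "deltas": [
    {"gripper": 1, "offset": [0, 0, 0], "rotation": [0, 0, 8.5]},
    {"gripper": 1, "offset": [0, 0, 0], "rotation": [0, 0, 8.5]},
    {"gripper": 1, "offset": [0, 0, 0], "rotation": [0, 0, 8.5]},
    {"gripper": 1, "offset": [0, 0, 0], "rotation": [0, 0, 8.5]},
    {"gripper": 1, "offset": [0, 0, 0], "rotation": [0, 0, 8.5]},
    {"gripper": 1, "offset": [0, 0, 0], "rotation": [0, 0, 8.5]},
    {"gripper": 1, "offset": [0, 0, 0], "rotation": [0, 0, 8.5]},
    {"gripper": 1, "offset": [0, 0, 0], "rotation": [0, 0, 8.5]},
    {"gripper": 1, "offset": [0, 0, 0], "rotation": [0, 0, 0]},
    {"gripper": 1, "offset": [0, 0, 0], "rotation": [0, 0, 0]}
  ]
}}

```text
clock: 3.1
position: [0.5716, -0.1004, 0.2421]
ee_rot: [0.725, 0.688, -0.0, -0.0]
ft_force: [-0.2, -0.3, -0.1]
grip_width: 0.999
grasp_force: 0.0
```

```bash
cat >> h.py <<'E'
from scipy.spatial.transform import Rotation as Rot
def st(target=None,yaw=None):
    o=manip.get_obs();R=Rot.from_quat(o["ee_rot"]).as_matrix();y=np.arctan2(R[1,0],R[0,0])
    print("t",round(o["clock"],2),"pos",np.round(o["position"],4),"yaw",round(y,3),"toolz",np.round(R[:,2],3),"j",np.round(o["joint_pos"],2),"F",np.round(o["ft_force"],1),"Mz",np.round(o["torque"],2),"w",round(o["grip_width"],3),"gf",round(o["grasp_force"],1))
    if target is not None: print("offset tool",np.round(R.T@(np.array(target)-o["position"]),4))
    if yaw is not None: print("rot z deg",round(np.degrees(y-yaw),1))
E
python3 -c "
from h import *
st([.570,-.1015,.085],1.512)"
```

```text
t 3.1 pos [ 0.5716 -0.1004  0.2421] yaw 1.519 toolz [-0.  0. -1.] j [-0.47  0.26  0.68  1.62 -0.17  1.32  0.18] F [-0.2 -0.3 -0.1] Mz [ 0.03 -0.08 -0.05] w 0.999 gf 0.0
offset tool [-0.0012 -0.0015  0.1571]
rot z deg 0.4
```

>>> {"api": "jog_arm", "payload": {
  "deltas": [
    {"gripper": 1, "offset": [-0.0012, -0.0015, 0.03], "rotation": [0, 0, 0.4]},
    {"gripper": 1, "offset": [0, 0, 0.03], "rotation": [0, 0, 0]},
    {"gripper": 1, "offset": [0, 0, 0.03], "rotation": [0, 0, 0]},
    {"gripper": 1, "offset": [0, 0, 0.03], "rotation": [0, 0, 0]},
    {"gripper": 1, "offset": [0, 0, 0.025], "rotation": [0, 0, 0]},
    {"gripper": 1, "offset": [0, 0, 0.012], "rotation": [0, 0, 0]},
    {"gripper": 1, "offset": [0, 0, 0], "rotation": [0, 0, 0]}
  ]
}}

```text
clock: 3.8
position: [0.5693, -0.1015, 0.084]
ee_rot: [0.729, 0.685, -0.001, -0.001]
ft_force: [0.3, 0.6, 0.4]
grip_width: 1.002
grasp_force: 0.0
```

>>> {"api": "jog_arm", "payload": {
  "deltas": [
    {"gripper": 0, "offset": [0, 0, 0], "rotation": [0, 0, 0]},
    {"gripper": 0, "offset": [0, 0, 0], "rotation": [0, 0, 0]},
    {"gripper": 0, "offset": [0, 0, 0], "rotation": [0, 0, 0]},
    {"gripper": 0, "offset": [0, 0, 0], "rotation": [0, 0, 0]},
    {"gripper": 0, "offset": [0, 0, 0], "rotation": [0, 0, 0]},
    {"gripper": 0, "offset": [0, 0, 0], "rotation": [0, 0, 0]},
    {"gripper": 0, "offset": [0, 0, 0], "rotation": [0, 0, 0]},
    {"gripper": 0, "offset": [0, 0, 0], "rotation": [0, 0, 0]},
    {"gripper": 0, "offset": [0, 0, 0], "rotation": [0, 0, 0]},
    {"gripper": 0, "offset": [0, 0, 0], "rotation": [0, 0, 0]}
  ],
  "newtons": 25
}}

```text
clock: 4.8
position: [0.5703, -0.1018, 0.0863]
ee_rot: [0.729, 0.684, 0.0, -0.0]
ft_force: [-2.9, -0.3, 9.5]
grip_width: 0.153
grasp_force: 42.0
```

```bash
python3 -c "
from h import *
st([.570,-.1015,.085],1.512)"
```

```text
t 4.8 pos [ 0.5703 -0.1018  0.0863] yaw 1.507 toolz [ 0.001  0.001 -1.   ] j [-0.41  0.42  0.63  1.79 -0.29  1.02  0.26] F [-2.9 -0.3  9.5] Mz [ 0.16  0.88 -0.01] w 0.153 gf 42.0
offset tool [ 0.0002 -0.0003  0.0013]
rot z deg -0.3
```

>>> {"api": "jog_arm", "payload": {
  "deltas": [
    {"gripper": 0, "offset": [0, 0, -0.001], "rotation": [0, 0, 0]},
    {"gripper": 0, "offset": [0, 0, 0], "rotation": [0, 0, 0]},
    {"gripper": 0, "offset": [0, 0, 0], "rotation": [0, 0, 0]}
  ],
  "newtons": 20
}}

```text
clock: 5.1
position: [0.5702, -0.1017, 0.0864]
ee_rot: [0.729, 0.684, 0.0, 0.0]
ft_force: [-0.6, -0.9, 1.7]
grip_width: 0.163
grasp_force: 34.8
```

>>> {"api": "jog_arm", "payload": {
  "deltas": [
    {"gripper": 0, "offset": [0, 0, 0], "rotation": [0, 0, 5]},
    {"gripper": 0, "offset": [0, 0, 0], "rotation": [0, 0, 5]},
    {"gripper": 0, "offset": [0, 0, 0], "rotation": [0, 0, 5]},
    {"gripper": 0, "offset": [0, 0, 0], "rotation": [0, 0, 5]},
    {"gripper": 0, "offset": [0, 0, 0], "rotation": [0, 0, 5]},
    {"gripper": 0, "offset": [0, 0, 0], "rotation": [0, 0, 5]},
    {"gripper": 0, "offset": [0, 0, 0], "rotation": [0, 0, 0]}
  ]
}}

```text
clock: 5.8
position: [0.5704, -0.1018, 0.0864]
ee_rot: [0.882, 0.472, 0.0, 0.0]
ft_force: [0.1, -1.9, 0.4]
grip_width: 0.162
grasp_force: 33.5
```

```bash
python3 -c "
from h import *
st([.570,-.1015,.085],0.24)"
```

```text
t 5.8 pos [ 0.5704 -0.1018  0.0864] yaw 0.982 toolz [ 0. -0. -1.] j [-0.5   0.45  0.74  1.79 -0.35  1.03 -0.22] F [ 0.1 -1.9  0.4] Mz [-0.27 -0.14 -0.  ] w 0.162 gf 33.5
offset tool [ 0.     -0.0005  0.0014]
rot z deg 42.5
```

>>> {"api": "jog_arm", "payload": {
  "deltas": [
    {"gripper": 0, "offset": [0, 0, 0], "rotation": [0, 0, 5]},
    {"gripper": 0, "offset": [0, 0, 0], "rotation": [0, 0, 5]},
    {"gripper": 0, "offset": [0, 0, 0], "rotation": [0, 0, 5]},
    {"gripper": 0, "offset": [0, 0, 0], "rotation": [0, 0, 5]},
    {"gripper": 0, "offset": [0, 0, 0], "rotation": [0, 0, 5]},
    {"gripper": 0, "offset": [0, 0, 0], "rotation": [0, 0, 5]},
    {"gripper": 0, "offset": [0, 0, 0], "rotation": [0, 0, 3]},
    {"gripper": 0, "offset": [0, 0, 0], "rotation": [0, 0, 2]},
    {"gripper": 0, "offset": [0, 0, 0], "rotation": [0, 0, 0]}
  ]
}}

```text
clock: 6.7
position: [0.5705, -0.1021, 0.0865]
ee_rot: [0.983, 0.186, 0.0, 0.0]
ft_force: [1.4, -3.5, 0.3]
grip_width: 0.154
grasp_force: 33.1
```

```bash
python3 -c "
from h import *
st([.570,-.1015,.085],0.24)"
```

```text
t 6.7 pos [ 0.5705 -0.1021  0.0865] yaw 0.374 toolz [ 0.001 -0.001 -1.   ] j [-0.59  0.5   0.87  1.79 -0.43  1.05 -0.76] F [ 1.4 -3.5  0.3] Mz [-0.59 -0.52  0.01] w 0.154 gf 33.1
offset tool [-0.0003 -0.0007  0.0015]
rot z deg 7.7
```

>>> {"api": "jog_arm", "payload": {
  "deltas": [
    {"gripper": 0, "offset": [0, 0, 0], "rotation": [0, 0, 2]},
    {"gripper": 0, "offset": [0, 0, 0], "rotation": [0, 0, 2]},
    {"gripper": 0, "offset": [0, 0, 0], "rotation": [0, 0, 1]},
    {"gripper": 0, "offset": [0, 0, 0], "rotation": [0, 0, 1]},
    {"gripper": 0, "offset": [0, 0, 0], "rotation": [0, 0, 0]}
  ]
}}

```text
clock: 7.2
position: [0.5705, -0.1021, 0.0864]
ee_rot: [0.991, 0.134, 0.0, 0.0]
ft_force: [3.3, -4.4, -0.9]
grip_width: 0.158
grasp_force: 32.8
```

```bash
python3 -c "
from h import *
st([.570,-.1015,.085],0.24)
a=imaging.camera('top')[170:250,260:350];cv2.imwrite('pics/c1.png',cv2.resize(a,None,fx=6,fy=6,interpolation=cv2.INTER_CUBIC))
a=imaging.camera('side')[210:300,210:310];cv2.imwrite('pics/c1s.png',cv2.resize(a,None,fx=6,fy=6,interpolation=cv2.INTER_CUBIC))"
```

```text
t 7.2 pos [ 0.5705 -0.1021  0.0864] yaw 0.268 toolz [ 0.001 -0.001 -1.   ] j [-0.61  0.51  0.89  1.8  -0.45  1.06 -0.85] F [ 3.3 -4.4 -0.9] Mz [-0.91 -0.82  0.04] w 0.158 gf 32.8
offset tool [-0.0004 -0.0007  0.0014]
rot z deg 1.6
```

View pics/c1s.png

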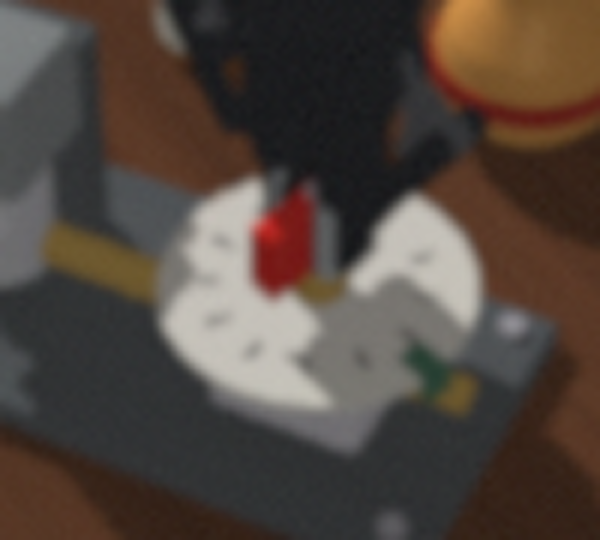

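The side view shows the bar gripped mid-way, with the pointer hidden behind the fingers. I'll continue gently until the stop shows up in the moment reading.

>>> {"api": "jog_arm", "payload": {
  "deltas": [
    {"gripper": 0, "offset": [0, 0, 0], "rotation": [0, 0, 1]},
    {"gripper": 0, "offset": [0, 0, 0], "rotation": [0, 0, 1]},
    {"gripper": 0, "offset": [0, 0, 0], "rotation": [0, 0, 1]},
    {"gripper": 0, "offset": [0, 0, 0], "rotation": [0, 0, 0]}
  ]
}}

```text
clock: 7.7
position: [0.5705, -0.1021, 0.0865]
ee_rot: [0.994, 0.108, 0.0, 0.0]
ft_force: [2.7, -4.6, -0.9]
grip_width: 0.157
grasp_force: 33.1
```

```bash
python3 -c "
from h import *
st([.570,-.1015,.085],0.24)"
```

```text
t 7.7 pos [ 0.5705 -0.1021  0.0865] yaw 0.216 toolz [ 0.001 -0.001 -1.   ] j [-0.61  0.51  0.9   1.8  -0.46  1.06 -0.9 ] F [ 2.7 -4.6 -0.9] Mz [-0.92 -0.73  0.47] w 0.157 gf 33.1
offset tool [-0.0004 -0.0006  0.0015]
rot z deg -1.4
```

>>> {"api": "jog_arm", "payload": {
  "deltas": [
    {"gripper": 0, "offset": [0, 0, 0], "rotation": [0, 0, 1]},
    {"gripper": 0, "offset": [0, 0, 0], "rotation": [0, 0, 1]},
    {"gripper": 0, "offset": [0, 0, 0], "rotation": [0, 0, 0]}
  ]
}}

```text
clock: 8.0
position: [0.5706, -0.102, 0.0865]
ee_rot: [0.996, 0.091, 0.0, 0.0]
ft_force: [3.5, -4.1, -0.3]
grip_width: 0.157
grasp_force: 42.5
```

```bash
python3 -c "
from h import *
st([.570,-.1015,.085],0.24)"
```

```text
t 8.0 pos [ 0.5706 -0.102   0.0865] yaw 0.182 toolz [ 0.001 -0.001 -1.   ] j [-0.62  0.51  0.91  1.8  -0.46  1.06 -0.93] F [ 3.5 -4.1 -0.3] Mz [-1.   -0.73  0.79] w 0.157 gf 42.5
offset tool [-0.0005 -0.0006  0.0015]
rot z deg -3.3
```

The stop is reached: the moment about z rose from 0.04 to 0.79 N m at the predicted angle. Now opening.

>>> {"api": "jog_arm", "payload": {
  "deltas": [
    {"gripper": 0, "offset": [0, 0, 0], "rotation": [0, 0, 0]},
    {"gripper": 0, "offset": [0, 0, 0], "rotation": [0, 0, -3]},
    {"gripper": 0, "offset": [0, 0, 0], "rotation": [0, 0, -5]},
    {"gripper": 0, "offset": [0, 0, 0], "rotation": [0, 0, -5]},
    {"gripper": 0, "offset": [0, 0, 0], "rotation": [0, 0, -5]},
    {"gripper": 0, "offset": [0, 0, 0], "rotation": [0, 0, -5]},
    {"gripper": 0, "offset": [0, 0, 0], "rotation": [0, 0, -5]},
    {"gripper": 0, "offset": [0, 0, 0], "rotation": [0, 0, -5]},
    {"gripper": 0, "offset": [0, 0, 0], "rotation": [0, 0, -5]},
    {"gripper": 0, "offset": [0, 0, 0], "rotation": [0, 0, -5]},
    {"gripper": 0, "offset": [0, 0, 0], "rotation": [0, 0, -5]},
    {"gripper": 0, "offset": [0, 0, 0], "rotation": [0, 0, -5]},
    {"gripper": 0, "offset": [0, 0, 0], "rotation": [0, 0, -5]},
    {"gripper": 0, "offset": [0, 0, 0], "rotation": [0, 0, -5]},
    {"gripper": 0, "offset": [0, 0, 0], "rotation": [0, 0, -5]},
    {"gripper": 0, "offset": [0, 0, 0], "rotation": [0, 0, -5]},
    {"gripper": 0, "offset": [0, 0, 0], "rotation": [0, 0, -5]},
    {"gripper": 0, "offset": [0, 0, 0], "rotation": [0, 0, -5]},
    {"gripper": 0, "offset": [0, 0, 0], "rotation": [0, 0, -5]},
    {"gripper": 0, "offset": [0, 0, 0], "rotation": [0, 0, 0]}
  ]
}}

```text
clock: 10.0
position: [0.57, -0.1016, 0.0864]
ee_rot: [0.653, 0.757, 0.0, -0.0]
ft_force: [-0.5, -2.1, 2.3]
grip_width: 0.161
grasp_force: 32.2
```

```bash
python3 -c "
from h import *
st([.570,-.1015,.085],3.1)"
```

```text
t 10.0 pos [ 0.57   -0.1016  0.0864] yaw 1.718 toolz [-0.     0.001 -1.   ] j [-0.38  0.41  0.58  1.79 -0.26  1.02  0.45] F [-0.5 -2.1  2.3] Mz [-0.32  0.05  0.  ] w 0.161 gf 32.2
offset tool [0.0001 0.     0.0014]
rot z deg -79.2
```

>>> {"api": "jog_arm", "payload": {
  "deltas": [
    {"gripper": 0, "offset": [0, 0, 0], "rotation": [0, 0, -5]},
    {"gripper": 0, "offset": [0, 0, 0], "rotation": [0, 0, -5]},
    {"gripper": 0, "offset": [0, 0, 0], "rotation": [0, 0, -5]},
    {"gripper": 0, "offset": [0, 0, 0], "rotation": [0, 0, -5]},
    {"gripper": 0, "offset": [0, 0, 0], "rotation": [0, 0, -5]},
    {"gripper": 0, "offset": [0, 0, 0], "rotation": [0, 0, -5]},
    {"gripper": 0, "offset": [0, 0, 0], "rotation": [0, 0, -5]},
    {"gripper": 0, "offset": [0, 0, 0], "rotation": [0, 0, -5]},
    {"gripper": 0, "offset": [0, 0, 0], "rotation": [0, 0, -5]},
    {"gripper": 0, "offset": [0, 0, 0], "rotation": [0, 0, -5]},
    {"gripper": 0, "offset": [0, 0, 0], "rotation": [0, 0, -5]},
    {"gripper": 0, "offset": [0, 0, 0], "rotation": [0, 0, -5]},
    {"gripper": 0, "offset": [0, 0, 0], "rotation": [0, 0, -5]},
    {"gripper": 0, "offset": [0, 0, 0], "rotation": [0, 0, -5]},
    {"gripper": 0, "offset": [0, 0, 0], "rotation": [0, 0, -5]},
    {"gripper": 0, "offset": [0, 0, 0], "rotation": [0, 0, -5]},
    {"gripper": 0, "offset": [0, 0, 0], "rotation": [0, 0, 0]}
  ]
}}

```text
clock: 11.7
position: [0.5696, -0.1021, 0.0864]
ee_rot: [0.015, 1.0, -0.0, -0.001]
ft_force: [-4.1, -3.2, 6.3]
grip_width: 0.158
grasp_force: 33.1
```

```bash
python3 -c "
from h import *
st([.570,-.1015,.085],3.1)"
```

```text
t 11.7 pos [ 0.5696 -0.1021  0.0864] yaw 3.112 toolz [-0.001 -0.    -1.   ] j [-0.17  0.38  0.32  1.77 -0.14  1.01  1.75] F [-4.1 -3.2  6.3] Mz [-0.68  0.84  0.03] w 0.158 gf 33.1
offset tool [-0.0004  0.0007  0.0014]
rot z deg 0.7
```

>>> {"api": "jog_arm", "payload": {
  "deltas": [
    {"gripper": 1, "offset": [0, 0, 0], "rotation": [0, 0, 0]},
    {"gripper": 1, "offset": [0, 0, 0], "rotation": [0, 0, 0]},
    {"gripper": 1, "offset": [0, 0, 0], "rotation": [0, 0, 0]},
    {"gripper": 1, "offset": [0, 0, 0], "rotation": [0, 0, 0]},
    {"gripper": 1, "offset": [0, 0, 0], "rotation": [0, 0, 0]},
    {"gripper": 1, "offset": [0, 0, -0.02], "rotation": [0, 0, 0]},
    {"gripper": 1, "offset": [0, 0, -0.03], "rotation": [0, 0, 0]},
    {"gripper": 1, "offset": [0, 0, -0.02], "rotation": [0, 0, 0]},
    {"gripper": 1, "offset": [0, 0, 0], "rotation": [0, 0, 0]}
  ]
}}

```text
clock: 12.6
position: [0.5718, -0.1019, 0.1593]
ee_rot: [0.015, 1.0, 0.0, 0.002]
ft_force: [0.7, -1.0, -0.3]
grip_width: 1.004
grasp_force: 0.0
```

>>> {"api": "jog_arm", "payload": {
  "deltas": [
    {"gripper": 1, "offset": [0, 0, 0], "rotation": [0, 0, 8.5]},
    {"gripper": 1, "offset": [0, 0, 0], "rotation": [0, 0, 8.5]},
    {"gripper": 1, "offset": [0, 0, 0], "rotation": [0, 0, 8.5]},
    {"gripper": 1, "offset": [0, 0, 0], "rotation": [0, 0, 8.5]},
    {"gripper": 1, "offset": [0, 0, 0], "rotation": [0, 0, 8.5]},
    {"gripper": 1, "offset": [0, 0, 0], "rotation": [0, 0, 8.5]},
    {"gripper": 1, "offset": [0, 0, 0], "rotation": [0, 0, 8.5]},
    {"gripper": 1, "offset": [0, 0, 0], "rotation": [0, 0, 8.5]},
    {"gripper": 1, "offset": [0, 0, 0], "rotation": [0, 0, 8.5]},
    {"gripper": 1, "offset": [0, 0, 0], "rotation": [0, 0, 8.5]},
    {"gripper": 1, "offset": [0, 0, 0], "rotation": [0, 0, 8.5]},
    {"gripper": 1, "offset": [0, 0, 0], "rotation": [0, 0, 8.5]},
    {"gripper": 1, "offset": [0, 0, 0], "rotation": [0, 0, 8.5]},
    {"gripper": 1, "offset": [0, 0, 0], "rotation": [0, 0, 8.5]},
    {"gripper": 1, "offset": [0, 0, 0], "rotation": [0, 0, 8.5]},
    {"gripper": 1, "offset": [0, 0, 0], "rotation": [0, 0, 8.5]},
    {"gripper": 1, "offset": [0, 0, 0], "rotation": [0, 0, 8.5]},
    {"gripper": 1, "offset": [0, 0, 0], "rotation": [0, 0, 8.5]},
    {"gripper": 1, "offset": [0, 0, 0], "rotation": [0, 0, 8.5]},
    {"gripper": 1, "offset": [0, 0, 0], "rotation": [0, 0, 8.5]}
  ]
}}

```text
clock: 14.6
position: [0.5698, -0.1015, 0.1556]
ee_rot: [0.998, 0.07, -0.0, -0.0]
ft_force: [-0.4, -0.6, 0.2]
grip_width: 0.998
grasp_force: 0.0
```

>>> {"api": "jog_arm", "payload": {
  "deltas": [
    {"gripper": 1, "offset": [0, 0, 0], "rotation": [0, 0, 8.5]},
    {"gripper": 1, "offset": [0, 0, 0], "rotation": [0, 0, 1.5]},
    {"gripper": 1, "offset": [0, 0, 0], "rotation": [0, 0, 0]}
  ]
}}

```text
clock: 14.9
position: [0.57, -0.1015, 0.1558]
ee_rot: [1.0, -0.013, -0.0, 0.0]
ft_force: [0.2, 0.3, -0.8]
grip_width: 1.0
grasp_force: 0.0
```

```bash
python3 -c "
from h import *
st([.570,-.1018,.086],-.03)
a=imaging.camera('side')[190:310,180:340];cv2.imwrite('pics/c2s.png',cv2.resize(a,None,fx=5,fy=5,interpolation=cv2.INTER_CUBIC))"
```

```text
t 14.9 pos [ 0.57   -0.1015  0.1558] yaw -0.026 toolz [-0.001 -0.    -1.   ] j [-0.6   0.39  0.86  1.73 -0.32  1.17 -1.24] F [ 0.2  0.3 -0.8] Mz [ 0.03  0.03 -0.  ] w 1.0 gf 0.0
offset tool [0.0001 0.0003 0.0698]
rot z deg 0.2
```

View pics/c2s.png

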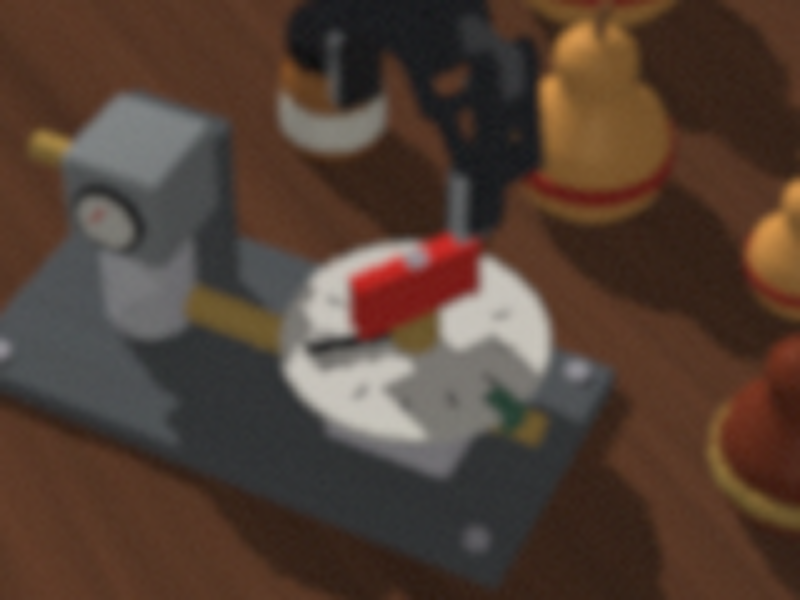

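The side view shows the bar leading the pointer, as expected. The pointer tip is at crop (310,350) and the green mark at (508,407).

```bash
python3 -c "
from h import *
for u,v in ((310,350),(508,407)):
    p=ray('side',180+(u+.5)/5-.5,190+(v+.5)/5-.5,.063)[:2]-[.570,-.1018]; print(p,np.linalg.norm(p),np.arctan2(p[1],p[0])%6.2832)"
```

```text
[-0.04457568  0.01292007] 0.04641033644387856 2.85947749799212
[ 0.00826167 -0.05875538] 0.059333379183926734 4.852099131779967
```

>>> {"api": "jog_arm", "payload": {
  "deltas": [
    {"gripper": 1, "offset": [0, 0, 0.03], "rotation": [0, 0, 0]},
    {"gripper": 1, "offset": [0, 0, 0.03], "rotation": [0, 0, 0]},
    {"gripper": 1, "offset": [0, 0, 0.01], "rotation": [0, 0, 0]},
    {"gripper": 1, "offset": [0, 0, 0], "rotation": [0, 0, 0]},
    {"gripper": 0, "offset": [0, 0, 0], "rotation": [0, 0, 0]},
    {"gripper": 0, "offset": [0, 0, 0], "rotation": [0, 0, 0]},
    {"gripper": 0, "offset": [0, 0, 0], "rotation": [0, 0, 0]},
    {"gripper": 0, "offset": [0, 0, 0], "rotation": [0, 0, 0]},
    {"gripper": 0, "offset": [0, 0, 0], "rotation": [0, 0, 0]},
    {"gripper": 0, "offset": [0, 0, 0], "rotation": [0, 0, 0]},
    {"gripper": 0, "offset": [0, 0, 0], "rotation": [0, 0, 0]},
    {"gripper": 0, "offset": [0, 0, 0], "rotation": [0, 0, 0]},
    {"gripper": 0, "offset": [0, 0, 0], "rotation": [0, 0, 0]},
    {"gripper": 0, "offset": [0, 0, 0], "rotation": [0, 0, 0]}
  ],
  "newtons": 20
}}

```text
clock: 16.35
position: [0.5704, -0.1021, 0.0868]
ee_rot: [1.0, -0.015, 0.0, 0.0]
ft_force: [-0.6, -1.2, 6.3]
grip_width: 0.159
grasp_force: 24.3
```

```bash
python3 -c "
from h import *
st([.570,-.1018,.086],2.08)"
```

```text
t 16.35 pos [ 0.5704 -0.1021  0.0868] yaw -0.029 toolz [ 0.001 -0.    -1.   ] j [-0.55  0.47  0.81  1.79 -0.39  1.04 -1.19] F [-0.6 -1.2  6.3] Mz [-0.37  0.28  0.  ] w 0.159 gf 24.3
offset tool [-0.0004 -0.0003  0.0008]
rot z deg -120.8
```

>>> {"api": "jog_arm", "payload": {
  "deltas": [
    {"gripper": 0, "offset": [0, 0, 0], "rotation": [0, 0, -6]},
    {"gripper": 0, "offset": [0, 0, 0], "rotation": [0, 0, -6]},
    {"gripper": 0, "offset": [0, 0, 0], "rotation": [0, 0, -6]},
    {"gripper": 0, "offset": [0, 0, 0], "rotation": [0, 0, -6]},
    {"gripper": 0, "offset": [0, 0, 0], "rotation": [0, 0, -6]},
    {"gripper": 0, "offset": [0, 0, 0], "rotation": [0, 0, -6]},
    {"gripper": 0, "offset": [0, 0, 0], "rotation": [0, 0, -6]},
    {"gripper": 0, "offset": [0, 0, 0], "rotation": [0, 0, -6]},
    {"gripper": 0, "offset": [0, 0, 0], "rotation": [0, 0, -6]},
    {"gripper": 0, "offset": [0, 0, 0], "rotation": [0, 0, -6]},
    {"gripper": 0, "offset": [0, 0, 0], "rotation": [0, 0, -6]},
    {"gripper": 0, "offset": [0, 0, 0], "rotation": [0, 0, -6]},
    {"gripper": 0, "offset": [0, 0, 0], "rotation": [0, 0, -6]},
    {"gripper": 0, "offset": [0, 0, 0], "rotation": [0, 0, -6]},
    {"gripper": 0, "offset": [0, 0, 0], "rotation": [0, 0, -6]},
    {"gripper": 0, "offset": [0, 0, 0], "rotation": [0, 0, -6]},
    {"gripper": 0, "offset": [0, 0, 0], "rotation": [0, 0, -6]},
    {"gripper": 0, "offset": [0, 0, 0], "rotation": [0, 0, -6]},
    {"gripper": 0, "offset": [0, 0, 0], "rotation": [0, 0, -3]},
    {"gripper": 0, "offset": [0, 0, 0], "rotation": [0, 0, 0]}
  ]
}}

```text
clock: 18.35
position: [0.5699, -0.1019, 0.0867]
ee_rot: [0.578, 0.816, -0.0, -0.0]
ft_force: [-2.9, -1.6, 7.3]
grip_width: 0.16
grasp_force: 24.7
```

```bash
python3 -c "
from h import *
st([.570,-.1018,.086],2.08)
a=imaging.camera('side')[220:295,220:320];cv2.imwrite('pics/c3s.png',cv2.resize(a,None,fx=8,fy=8,interpolation=cv2.INTER_CUBIC))"
```

```text
t 18.35 pos [ 0.5699 -0.1019  0.0867] yaw 1.91 toolz [-0.  0. -1.] j [-0.25  0.39  0.42  1.78 -0.18  1.02  0.58] F [-2.9 -1.6  7.3] Mz [-0.26  0.79 -0.03] w 0.16 gf 24.7
offset tool [0.0001 0.0001 0.0007]
rot z deg -9.7
```

View pics/c3s.png

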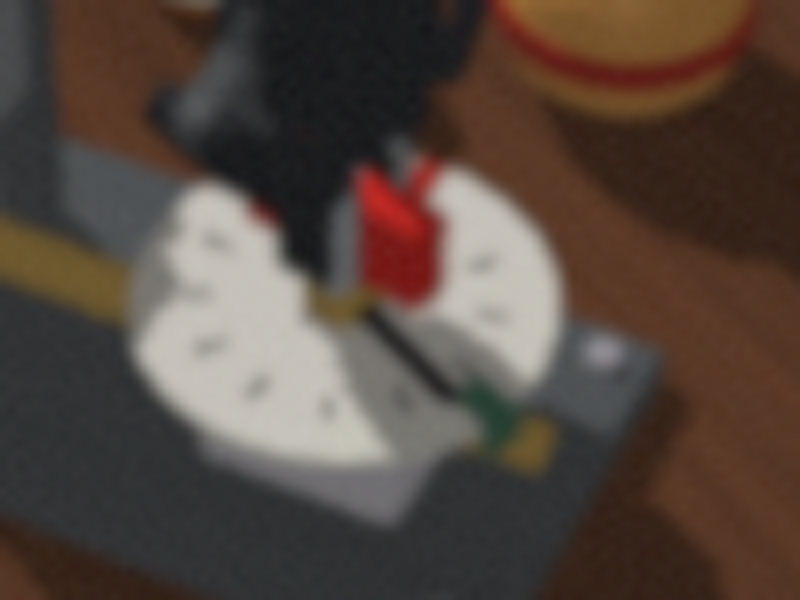

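The pointer is visible, with its tip at crop (456,394). The green mark spans about (462–520, 380–450).

```bash
python3 -c "
from h import *
c=np.array([.570,-.1018])
f=lambda u,v:(220+(u+.5)/8-.5,220+(v+.5)/8-.5)
for u,v in ((456,394),(400,340),(492,412),(478,388),(462,405)):
    p=ray('side',*f(u,v),.063)[:2]-c; print((u,v),np.linalg.norm(p).round(4),(np.arctan2(p[1],p[0])%6.2832).round(3))
for th in (4.7,4.75,4.8,4.85,4.9,4.95,5.0):
  print(th,[((pix('side',[c[0]+r*np.cos(th),c[1]+r*np.sin(th),.063])-220+.5)*8-.5).round(0) for r in (.02,.048,.055)])
S=cv2.imread('pics/side0.png');a=cv2.imread('pics/top0.png')
for n,im in(('side',S),('top',a)):
    b,g,r=[im[...,i].astype(int) for i in range(3)]
    m=(g>r+18)&(g>b+3); ys,xs=np.nonzero(m)
    P=[ray(n,x,y,.063)[:2]-c for x,y in zip(xs,ys)]; P=np.array([p for p in P if np.linalg.norm(p)<.08])
    mu=P.mean(0); print(n,len(P),mu,np.linalg.norm(mu),np.arctan2(mu[1],mu[0])%6.2832)
"
```

```text
(456, 394) 0.0487 4.785
(400, 340) 0.0249 4.782
(492, 412) 0.0593 4.846
(478, 388) 0.0508 4.902
(462, 405) 0.0527 4.764
4.7 [array([384., 332.]), array([442., 399.]), array([456., 416.])]
4.75 [array([387., 330.]), array([449., 395.]), array([465., 412.])]
4.8 [array([390., 328.]), array([456., 391.]), array([473., 407.])]
4.85 [array([393., 327.]), array([463., 387.]), array([481., 402.])]
4.9 [array([396., 325.]), array([470., 382.]), array([489., 397.])]
4.95 [array([398., 323.]), array([477., 377.]), array([496., 391.])]
5.0 [array([401., 321.]), array([483., 372.]), array([503., 386.])]
side 21 [ 0.00893547 -0.05807339] 0.05875680110942732 4.865071462558742
top 25 [ 0.01058835 -0.0540097 ] 0.05503781549011661 4.905993757311028
```

>>> {"api": "jog_arm", "payload": {
  "deltas": [
    {"gripper": 0, "offset": [0, 0, 0], "rotation": [0, 0, -2]},
    {"gripper": 0, "offset": [0, 0, 0], "rotation": [0, 0, -2]},
    {"gripper": 0, "offset": [0, 0, 0], "rotation": [0, 0, -2]},
    {"gripper": 0, "offset": [0, 0, 0], "rotation": [0, 0, 0]},
    {"gripper": 0, "offset": [0, 0, 0], "rotation": [0, 0, 0]}
  ]
}}

```text
clock: 18.9
position: [0.57, -0.1019, 0.0867]
ee_rot: [0.535, 0.845, -0.0, -0.0]
ft_force: [-4.2, -0.8, 8.1]
grip_width: 0.159
grasp_force: 24.7
```

>>> {"api": "jog_arm", "payload": {
  "deltas": [
    {"gripper": 1, "offset": [0, 0, 0], "rotation": [0, 0, 0]},
    {"gripper": 1, "offset": [0, 0, 0], "rotation": [0, 0, 0]},
    {"gripper": 1, "offset": [0, 0, 0], "rotation": [0, 0, 0]},
    {"gripper": 1, "offset": [0, 0, 0], "rotation": [0, 0, 0]},
    {"gripper": 1, "offset": [0, 0, 0], "rotation": [0, 0, 0]},
    {"gripper": 1, "offset": [0, 0, -0.03], "rotation": [0, 0, 0]},
    {"gripper": 1, "offset": [0, 0, -0.04], "rotation": [0, 0, 0]},
    {"gripper": 1, "offset": [0, 0, -0.04], "rotation": [0, 0, 0]},
    {"gripper": 1, "offset": [0, 0, -0.04], "rotation": [0, 0, 0]},
    {"gripper": 1, "offset": [0, 0, 0], "rotation": [0, 0, 0]}
  ]
}}

```text
clock: 19.9
position: [0.5726, -0.1022, 0.2421]
ee_rot: [0.535, 0.845, 0.002, 0.004]
ft_force: [1.1, 1.1, -0.0]
grip_width: 1.001
grasp_force: 0.0
```

```bash
python3 -c "
from h import *
st([.40,0.12,.24])"
```

```text
t 19.9 pos [ 0.5726 -0.1022  0.2421] yaw 2.013 toolz [ 0.009  0.    -1.   ] j [-0.27  0.24  0.43  1.61 -0.1   1.31  0.62] F [ 1.1  1.1 -0. ] Mz [-0.03 -0.   -0.03] w 1.001 gf 0.0
offset tool [ 0.2747 -0.0609  0.0006]
```

>>> {"api": "jog_arm", "payload": {
  "deltas": [
    {"gripper": 1, "offset": [0.035, -0.008, 0], "rotation": [0, 0, 0]},
    {"gripper": 1, "offset": [0.035, -0.008, 0], "rotation": [0, 0, 0]},
    {"gripper": 1, "offset": [0.035, -0.008, 0], "rotation": [0, 0, 0]},
    {"gripper": 1, "offset": [0.035, -0.008, 0], "rotation": [0, 0, 0]},
    {"gripper": 1, "offset": [0.035, -0.008, 0], "rotation": [0, 0, 0]},
    {"gripper": 1, "offset": [0.035, -0.008, 0], "rotation": [0, 0, 0]},
    {"gripper": 1, "offset": [0.035, -0.008, 0], "rotation": [0, 0, 0]},
    {"gripper": 1, "offset": [0.035, -0.008, 0], "rotation": [0, 0, 0]},
    {"gripper": 1, "offset": [0, 0, 0], "rotation": [0, 0, 0]}
  ]
}}

```text
clock: 20.8
position: [0.3901, 0.1274, 0.2361]
ee_rot: [0.532, 0.847, 0.0, -0.0]
ft_force: [1.5, 0.9, 1.1]
grip_width: 1.002
grasp_force: 0.0
```

```bash
python3 -c "
from h import *
a=imaging.camera('top')[180:240,275:355];b=imaging.camera('side')[220:280,230:310]
r=lambda a:cv2.resize(a,None,fx=4.9,fy=4.9,interpolation=cv2.INTER_CUBIC)
cv2.imwrite('pics/c4.png',cv2.resize(np.vstack([r(a),r(b)]),(392*2//2,294*2)))
cv2.imwrite('pics/c5.png',np.hstack([r(a),r(b)]))"
```

```text
(no output)
```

View pics/c5.png

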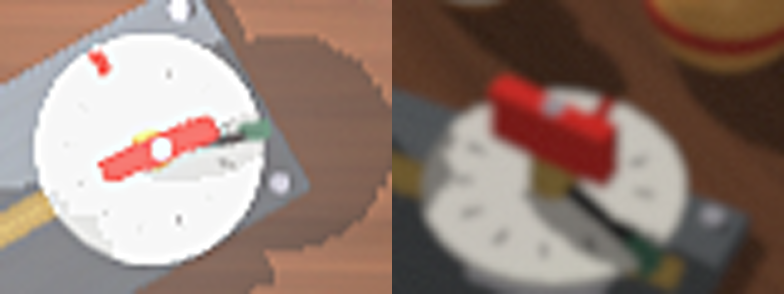

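The top view (left) shows the pointer tip at (243,136), touching the green mark, which spans (243–268, 121–138). The side view (right) shows the same. I'll check the angles.

```bash
python3 -c "
from h import *
c=np.array([.570,-.1018])
A=lambda p:(np.linalg.norm(p).round(4),(np.arctan2(p[1],p[0])%6.2832).round(3))
T=lambda u,v:ray('top',275+(u+.5)/4.9-.5,180+(v+.5)/4.9-.5,.063)[:2]-c
S=lambda u,v:ray('side',230+(u-392+.5)/4.9-.5,220+(v+.5)/4.9-.5,.063)[:2]-c
for q in((228,139),(243,136),(256,130)):print('T',q,A(T(*q)))
for q in((600,214),(628,236),(648,250)):print('S',q,A(S(*q)))
a=imaging.camera('top').astype(int)
for n in('top','side'):
    im=imaging.camera(n).astype(int);B=[];G=[]
    for y in range(384):
        for x in range(512):
            p=ray(n,x,y,.063)[:2]-c if (abs(x-300)<60 and abs(y-230)<60) else None
            if p is None: continue
            b,g,r=im[y,x];R=np.linalg.norm(p);t=np.arctan2(p[1],p[0])%6.2832
            if abs(t-4.88)>.35: continue
            if g>r+14 and g>b and R<.07: G.append((x,y,round(R,3),round(t,2)))
            elif max(b,g,r)<75 and .035<R<.047: B.append((x,y,round(R,3),round(t,2)))
    print(n,len(G),np.mean([g[3] for g in G]),'inner',[g[2:] for g in G if g[2]<.056],'black',[q[2:] for q in B])
st()
"
```

```text
T (228, 139) (np.float64(0.0402), np.float64(4.862))
T (243, 136) (np.float64(0.048), np.float64(4.873))
T (256, 130) (np.float64(0.055), np.float64(4.911))
S (600, 214) (np.float64(0.0308), np.float64(4.851))
S (628, 236) (np.float64(0.0481), np.float64(4.865))
S (648, 250) (np.float64(0.0595), np.float64(4.881))Traceback (most recent call last):
  File "<string>", line 14, in <module>
    p=ray(n,x,y,.063)[:2]-c if (abs(x-300)<60 and abs(y-230)<60) else None
      ~~~^^^^^^^^^^^^
  File "h.py", line 4, in ray
    m=imaging.camera_model(n);K=m["camera_matrix"];W=m["world_to_cam"]
ValueError: time passes only in moves, steps and waits
```

```bash
python3 -c "
from workcell import workorder
print(workorder.hand_in())"
```

```text
the job is handed in; nothing more can be done
None
```

I turned the valve shut against its stop, then opened it until the pointer's tip sat on the green mark, about 2 mm off its centre by the cameras. The arm has let go and stands clear, and the job is handed in; no verdict came back. I didn't measure the gourds and jar again at the end, but the arm never came near them.

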